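Find the hidden catch of the clamp chest

TASK

The luthier's clamp chest has no handle: one of the five wooden squares inlaid in its top is a concealed push catch that sits flush and looks just like the others. Feel across the squares with closed fingertips, pressing each from above, until one gives way, and push that one in so that the drawer springs open by itself; then let the catch come back up and move clear. Do not touch the drawer, and leave the jar, the clamps and the hammer where they are.

Things in the scene. Friction and masses are not known exactly. Their poses are not given: they have to be found in the camera images.
- chest: the clamp chest, a fixed brown wooden box, 240 mm deep in x, 330 mm wide in y, its flat top 130 mm above the bench; origin at the centre of its underside, x towards the drawer's side, z up
- panel (a point): centre of the middle one of five pale 50 x 50 mm wooden squares in the chest's top, level with it. z up, x towards the drawer's side, y along the row: centres at y = -108, -54, 0, +54, +108 mm in this frame, 4 mm level dark bars between. Any one may be the catch, which cannot be seen; the other four and the bars are rigid
- catch (a joint): how far the hidden catch square is pressed in, m: 0 flush, 0.006 fully in. It moves straight down on a spring (about 1.5 N to start, 4 N fully in) and comes back up when let go. The drawer is released at about 0.004
- drawer: the drawer with its pale front, 300 mm wide, 104 mm high, level with the chest's +x side when shut. Not to be touched. Axes as the chest's; its origin coincides with the chest's when shut (within 1 mm while latched) and moves along the chest's x with it, 70 mm when fully out. A spring throws it out within a second once the catch is pressed, and it stays out
- glue_jar: amber glue jar with a red lid, 56 mm across, 60 mm high, standing on the chest's top about 80 to 125 mm from the row of squares on its +x side; origin at the centre of its underside. Leave alone
- rib_clamp: black arc-shaped rib clamp with wooden pads, about 100 x 75 mm, 20 mm high, lying on the chest's top on the row's +x side; origin at the arc's centre, on its underside. Leave alone
- spool_clamp: wooden spool clamp, 34 mm across, 72 mm high, standing on the bench beside the chest at its +y end; origin at the centre of its underside. Leave alone
- hammer: hammer with a pale wooden handle, about 240 mm long, lying on the bench beside the chest at its -y end; origin on its underside. Leave alone

How it is judged:
By the outcome, as a careful person would: the job done as asked, in the order asked, and still so for the second after the job is handed in, with the robot touching nothing.
It also fails if it takes over 42 s, if anything falls off the work surface, if the arm or the gripper's body presses on something with over 40 N, if the wrist force passes 120 N, or if a joint passes its speed limit or range.

ROBOT

A 6-joint arm with a two-finger parallel gripper is mounted at the origin on the work surface. World frame = base frame: x ahead of the robot, y to its left, z up, the work surface at z = 0. Lengths are in m, angles in rad, forces in N, time in s.
With the tool pointing down it reaches from about 0.35 to 0.85 m from the base axis. Payload 8.1 kg.
Tool frame: the origin (TCP) lies at the centre of the arm's flange, where the gripper is bolted on; the fingertips stand 186 mm ahead of it and the grasp point (between the pads) lies 167 mm ahead of it; z points along the fingers, y is the direction in which the jaws open and shut (so a half turn about z gives the same grasp; the last joint's range is limited). The gripper opens to 93 mm and grips with 3 to 60 N. Pads are 15 mm wide; open, the fingers measure 128 mm over their backs; the gripper's body (75 mm by 188 mm) begins 65 mm behind the grasp point.
Start: joints at [1.147, 0.13, 1.488, -0, 1.523, -0.085], TCP at [0.199, 0.566, 0.405] pointing down, gripper open.
Joint ranges: [-2.96, 2.96], [-0.89, 2.26], [0.02, 2.5], [-1.34, 4.48], [0, 2.73], [-2.66, 2.66]. Speed limits (rad/s): [2.39, 2.39, 2.79, 3.14, 3.14, 3.14].

INTERFACE

Orientations are given as a rotation vector (axis times angle).
In Python, from plant import robot, viewer, order gives the robot as it stands.
- The arm moves only by the tool apply_moves, never from a script. Its argument "deltas" is a list of rows, each a list of 3 entries, a list of its own where there are three numbers: the finger opening in mm, from 0 to 93, then the shift along the tool's x, y, z in mm, then the turn about the tool's z in rad. In form: [[grip, [dx, dy, dz], yaw], ...]. A call has 1 to 5 rows; each row shifts and turns the commanded pose from where the row before left it, along the tool's axes as they then stand; what a row does not reach is not made up. A row lasts 1/8 s, in which the tool goes at most 62.5 mm and 10.7 degrees, less where a joint would pass 70% of its speed; a pose out of reach is approached as far as the arm can. A call is refused whole if a number of a shift passes 62.5 or a number of a turn 0.188, either way. A call with a gripper value outside its range is refused whole. The fingers move at their own pace and stop on an object; "grip_force" is the grip in N (left out, the last holds). Time passes only in rows, so rows that do not move let the fingers close. It gives the time, the measured TCP pose, the force and the opening at its end, in the units of the state.
- robot.read_state(): the state, without advancing time (a new reading comes with each control period).
- viewer.read_camera(name): name is "side" or "top" or "wrist"; returns the picture (420x560x3 uint8, blue, green, red); there is no depth.
- viewer.get_calibration(name): a dict with "fx", "fy", "cx", "cy" (pixels), "R" (3x3) and "t" (3): a world point X has camera coordinates R X + t. Camera axes: x right, y down, z forward; pixel columns grow to the right and rows downward; lengths in m; the calibration is good to about 2 mm. The wrist camera is an equidistant fisheye: a pixel r from the principal point sees the ray r / f radians off the axis. A picture is of the moment at which its call begins: read the wrist's pose just before it. get_calibration takes no time and is no camera call; for the wrist camera it gives the pose at the moment of the call.
- order.close_job(): hands the job in, once; it reports no verdict.
The state is a dict: "t": time; "q": joint angles; "dq": joint speeds; "joint_torque": joint torques, N m; "tool_pos": TCP position; "orientation": TCP orientation; "force": force on the tool from outside, world axes, zero at the start; "wrist_torque": the same for the moment, N m; "opening": finger opening in m.
Only numpy, scipy, OpenCV 4.12 (cv2) and the standard library are available. Lean on these libraries where they do the work, as an engineer would, in place of code of your own. Each camera call takes 0.05 s, during which the arm holds its last target. There are 200 camera calls.

## Working session

There is one attempt and no reset: what is moved stays moved. The work goes in short steps, Python scripts to look and compute and a tool call to move; the robot and the scene stay as the last step left them, time stands still between calls to the robot, and variables do not carry over. Pictures are saved under pics/ and viewed, about 8 in all and at most 12, crops included, and the job is handed in when it is done.

Besides the shell and the picture viewer there is one more tool, called after ">>>" as a command line: name --argument value ..., lists and objects as JSON in quotes. apply_moves: Moves the arm, as the interface text tells. Its arguments: {"type":"object","properties":{"deltas":{"type":"array"},"grip_force":{"type":"number"}},"required":["deltas"]}

```bash
mkdir -p pics; python3 - <<'E'
from plant import robot, viewer
import cv2
s=robot.read_state(); print(s)
for n in("top","side"):
    cv2.imwrite(f"pics/{n}0.png",viewer.read_camera(n)); print(n,viewer.get_calibration(n))
E
```

```text
{'t': 0.0, 'q': array([ 1.14658917e+00,  1.31136413e-01,  1.48929194e+00,  1.87177092e-06,
        1.52299819e+00, -8.54135485e-02]), 'dq': array([-0.00023577,  0.00063959,  0.00097364,  0.00085928,  0.0027173 ,
        0.00060592]), 'joint_torque': array([ 1.13294365e-03, -5.59808886e+01, -4.91770577e+01,  7.70219578e-02,
        3.50658351e-02, -1.61876078e-04]), 'tool_pos': array([0.1992988 , 0.56568347, 0.40369497]), 'orientation': array([-5.29555954e-01, -3.09616723e+00,  2.78651441e-03]), 'force': array([-0.15000578,  0.41264602, -0.07025153]), 'wrist_torque': array([-0.04746884, -0.02159239, -0.01340712]), 'opening': 0.09309363493746042}
top {'fx': 441.793551566367, 'fy': 441.793551566367, 'cx': 283.40572574739423, 'cy': 216.69720212888083, 'R': array([[-0.00648274, -0.99993827,  0.00902396],
       [-0.99746561,  0.00582677, -0.07091121],
       [ 0.07085425, -0.00946079, -0.99744181]]), 't': array([0.02451947, 0.56848956, 1.05599318])}
side {'fx': 520.7744269347791, 'fy': 520.7744269347791, 'cx': 282.62277708173866, 'cy': 216.71059888652306, 'R': array([[ 0.15474133,  0.98794423,  0.00461635],
       [ 0.88930482, -0.1372531 , -0.43623219],
       [-0.43033946,  0.07160849, -0.8998223 ]]), 't': array([-0.13553289, -0.47157232,  1.45179537])}
```

View pics/top0.png

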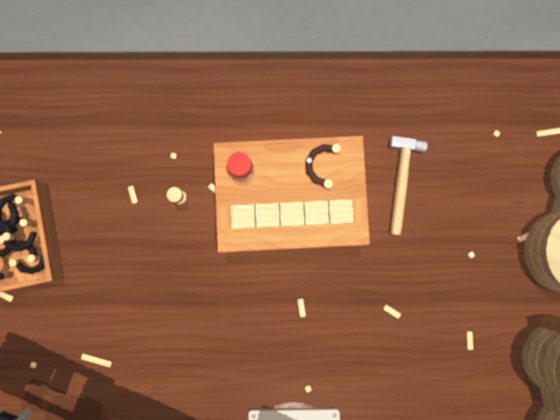

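View pics/side0.png

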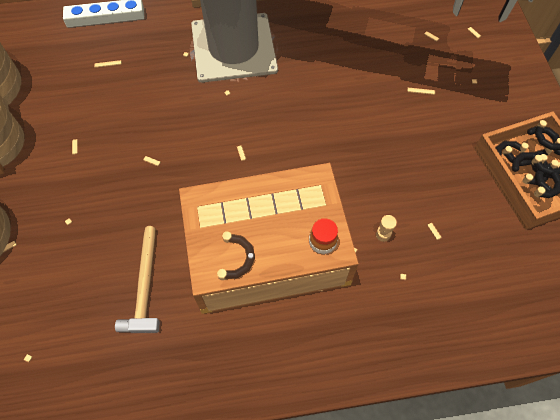

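The top view shows the five squares from (243,217) to (341,212), with the jar at (239,165), the rib clamp at (322,166), the hammer at (402,185) and the spool clamp at (176,195). The side view agrees, and the drawer faces away from the robot. Next I'll locate the squares in both views.

```bash
cat > h.py <<'E'
import numpy as np, cv2
from plant import robot, viewer
from scipy.spatial.transform import Rotation as Ro
def cast(c,uv,z):
    d=c["R"].T@np.array([(uv[0]-c["cx"])/c["fx"],(uv[1]-c["cy"])/c["fy"],1]); o=-c["R"].T@c["t"]
    return o+d*(z-o[2])/d[2]
def squares(im,roi):
    x0,y0,x1,y1=roi; hsv=cv2.cvtColor(im,cv2.COLOR_BGR2HSV)
    m=cv2.inRange(hsv,(15,50,185),(35,170,255)); k=np.zeros_like(m); k[y0:y1,x0:x1]=m[y0:y1,x0:x1]
    n,_,st,ce=cv2.connectedComponentsWithStats(k,connectivity=4)
    return [(ce[i],st[i]) for i in range(1,n) if st[i,4]>30]
E
python3 - <<'E'
from h import *
for n,roi in(("top",(222,192,362,235)),("side",(190,178,332,232))):
    im=cv2.imread(f"pics/{n}0.png"); c=viewer.get_calibration(n)
    for ce,st in squares(im,roi): print(n,ce.round(1),st,cast(c,ce,.13).round(4))
s=robot.read_state(); print(Ro.from_rotvec(s["orientation"]).as_matrix().round(3))
c=viewer.get_calibration("top"); print("jar",cast(c,(239,165),.19))
for p in((214,143),(363,136),(368,245),(218,251)): print(cast(c,p,.13))
E
```

```text
top [296.  217.2] [ 222  198  140   37 4288] [ 0.5596 -0.0055  0.13  ]
side [277.9 180.7] [267 179  23   5  56] [0.5143 0.0458 0.13  ]
side [311.7 196.9] [298 185  29  25 508] [0.564  0.1104 0.13  ]
side [286.7 201.4] [273 189  28  25 511] [0.5665 0.0564 0.13  ]
side [247.9 207.7] [ 221  194   55   30 1094] [ 0.5689 -0.0259  0.13  ]
side [210.  214.9] [197 203  27  25 533] [ 0.5736 -0.1057  0.13  ]
[[-0.943  0.332 -0.001]
 [ 0.332  0.943 -0.001]
 [ 0.    -0.002 -1.   ]]
jar [0.66413492 0.11364924 0.19      ]
[0.72494129 0.17433978 0.13      ]
[ 0.7392753  -0.15570037  0.13      ]
[ 0.49788747 -0.1619655   0.13      ]
[0.48698194 0.1645623  0.13      ]
```

>>> apply_moves --deltas '[[0,[0,0,0],-0.127],[0,[0,0,0],-0.127],[0,[0,0,0],-0.128],[0,[-28,-39,0],0],[0,[-28,-39,0],0]]' --grip_force 20

```text
t: 0.72
tool_pos: [0.2589, 0.4896, 0.404]
orientation: [0.07, -3.14, 0.002]
force: [0.8, 0.2, 0.8]
opening: 0.0476
```

>>> apply_moves --deltas '[[0,[-28,-39,0],0],[0,[-28,-39,0],0],[0,[-28,-39,0],0],[0,[-28,-39,0],0],[0,[-28,-39,0],0]]'

```text
t: 1.35
tool_pos: [0.4076, 0.3002, 0.4044]
orientation: [0.068, -3.14, 0.0]
force: [0.1, 0.1, -0.3]
opening: 0.0011
```

>>> apply_moves --deltas '[[0,[-28,-39,0],0],[0,[-28,-39,0],0],[0,[-28,-39,0],0],[0,[-28,-39,0],0],[0,[0,0,0],0]]'

```text
t: 1.98
tool_pos: [0.5269, 0.1481, 0.404]
orientation: [0.061, -3.14, 0.001]
force: [-0.4, 0.3, -0.2]
opening: 0.0003
```

>>> apply_moves --deltas '[[0,[-18,-19,0],0],[0,[-17,-20,0],0],[0,[0,0,25],0],[0,[0,0,30],0],[0,[0,0,0],0]]'

```text
t: 2.6
tool_pos: [0.5607, 0.1139, 0.3466]
orientation: [0.069, -3.135, 0.0]
force: [-0.1, 0.3, -0.1]
opening: 0.0002
```

```bash
python3 - <<'E'
from h import *
s=robot.read_state(); print(s["t"],s["tool_pos"],s["force"],Ro.from_rotvec(s["orientation"]).as_matrix().round(3))
a=viewer.read_camera("side"); b=viewer.read_camera("wrist")
cv2.imwrite("pics/c1.png",cv2.resize(a[120:320,150:400],None,fx=2,fy=2)); cv2.imwrite("pics/w1.png",b)
E
```

```text
2.6 [0.56071974 0.11387587 0.34658218] [-0.13081247  0.25076862 -0.06517019] [[-0.999 -0.044 -0.006]
 [-0.044  0.999 -0.   ]
 [ 0.006 -0.    -1.   ]]
```

View pics/c1.png

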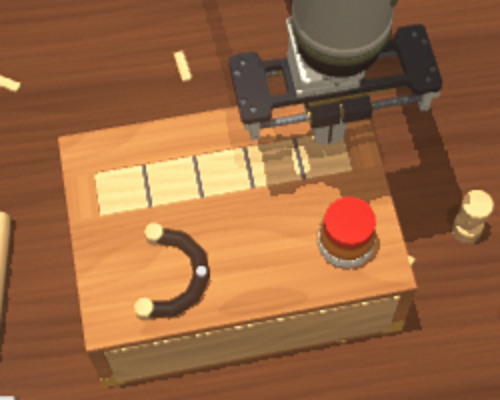

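View pics/w1.png

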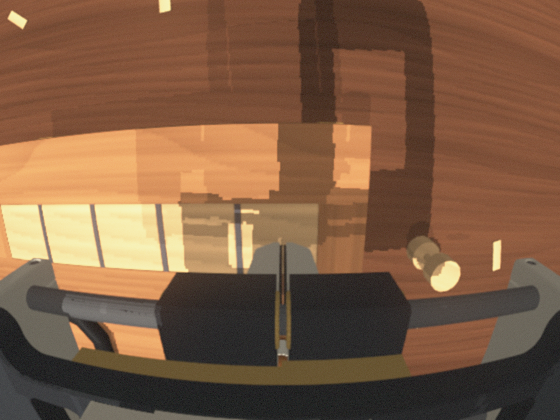

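The side crop shows the closed tips at (330,140), about 30 mm above the +y end square. The wrist view agrees. I'll go down on this one now.

>>> apply_moves --deltas '[[0,[-4,-4,12],0],[0,[0,0,10],0],[0,[0,0,4],0],[0,[0,0,0],0],[0,[0,0,0],0]]'

```text
t: 3.32
tool_pos: [0.5666, 0.1093, 0.324]
orientation: [-0.068, 3.14, 0.0]
force: [0.2, -0.1, -0.2]
opening: 0.0005
```

>>> apply_moves --deltas '[[0,[0,0,1.5],0],[0,[0,0,0],0]]'

```text
t: 3.58
tool_pos: [0.5665, 0.1093, 0.3223]
orientation: [-0.068, 3.141, 0.0]
force: [0.1, -0.6, -0.7]
opening: 0.0003
```

>>> apply_moves --deltas '[[0,[0,0,1.5],0],[0,[0,0,0],0]]'

```text
t: 3.82
tool_pos: [0.5664, 0.1093, 0.3206]
orientation: [0.068, -3.141, 0.0]
force: [-0.1, -0.5, -0.6]
opening: 0.0005
```

>>> apply_moves --deltas '[[0,[0,0,2],0],[0,[0,0,0],0]]'

```text
t: 4.08
tool_pos: [0.5664, 0.1093, 0.3185]
orientation: [0.068, -3.14, -0.0]
force: [-0.4, 0.3, -0.2]
opening: 0.0003
```

>>> apply_moves --deltas '[[0,[0,0,2],0],[0,[0,0,0],0]]'

```text
t: 4.32
tool_pos: [0.5664, 0.1093, 0.3166]
orientation: [0.068, -3.141, 0.0]
force: [0.0, -0.4, 0.5]
opening: 0.0003
```

>>> apply_moves --deltas '[[0,[0,0,1],0],[0,[0,0,0],0]]'

```text
t: 4.58
tool_pos: [0.5665, 0.1093, 0.3164]
orientation: [-0.068, 3.141, -0.0]
force: [-2.2, 0.0, 4.3]
opening: 0.0006
```

>>> apply_moves --deltas '[[0,[0,0,1],0],[0,[0,0,0],0]]'

```text
t: 4.82
tool_pos: [0.5665, 0.1094, 0.3164]
orientation: [-0.068, 3.14, -0.0]
force: [-5.9, -1.0, 11.6]
opening: 0.0003
```

Square 1 (+y end) is rigid: 11.6 N with no travel. Next square.

>>> apply_moves --deltas '[[0,[0,0,-10],0],[0,[0,-27,0],0],[0,[0,-27,0],0],[0,[0,0,0],0],[0,[0,0,7],0]]'

```text
t: 5.45
tool_pos: [0.5691, 0.0557, 0.3183]
orientation: [-0.067, 3.139, 0.001]
force: [-0.2, -0.1, 0.2]
opening: 0.0005
```

>>> apply_moves --deltas '[[0,[0,0,1],0],[0,[0,0,0],0]]'

```text
t: 5.7
tool_pos: [0.5687, 0.056, 0.3164]
orientation: [0.069, -3.14, -0.0]
force: [0.0, 0.6, 0.3]
opening: 0.0009
```

>>> apply_moves --deltas '[[0,[0,0,1.5],0],[0,[0,0,0],0]]'

```text
t: 5.95
tool_pos: [0.5687, 0.056, 0.3164]
orientation: [0.069, -3.141, -0.001]
force: [-5.9, 1.2, 9.8]
opening: 0.0005
```

>>> apply_moves --deltas '[[0,[0,0,1],0],[0,[0,0,0],0]]'

```text
t: 6.2
tool_pos: [0.5687, 0.056, 0.3164]
orientation: [-0.069, 3.141, 0.001]
force: [-8.9, 2.0, 15.4]
opening: 0.0005
```

Square 2 is rigid too (15 N, no travel).

>>> apply_moves --deltas '[[0,[0,0,-10],0],[0,[0,-27,0],0],[0,[0,-27,0],0],[0,[0,0,0],0],[0,[0,0,6.5],0]]'

```text
t: 6.82
tool_pos: [0.5714, 0.0019, 0.3181]
orientation: [-0.067, 3.14, 0.001]
force: [0.4, 0.4, 0.2]
opening: 0.0004
```

>>> apply_moves --deltas '[[0,[0,0,1],0],[0,[0,0,0],0]]'

```text
t: 7.08
tool_pos: [0.571, 0.0021, 0.3164]
orientation: [0.069, -3.14, -0.0]
force: [0.2, 0.5, -0.5]
opening: 0.0004
```

>>> apply_moves --deltas '[[0,[0,0,1.5],0],[0,[0,0,0],0]]'

```text
t: 7.32
tool_pos: [0.571, 0.0021, 0.3164]
orientation: [0.069, -3.141, -0.001]
force: [-5.3, 1.8, 9.9]
opening: 0.0002
```

Middle square is rigid. Next.

>>> apply_moves --deltas '[[0,[0,0,-9],0],[0,[0,-27,0],0],[0,[0,-27,0],0],[0,[0,0,0],0],[0,[0,0,6.5],0]]'

```text
t: 7.95
tool_pos: [0.5737, -0.0521, 0.3182]
orientation: [-0.067, 3.14, 0.0]
force: [0.2, 0.5, -1.1]
opening: 0.0007
```

>>> apply_moves --deltas '[[0,[0,0,1],0],[0,[0,0,0],0]]'

```text
t: 8.2
tool_pos: [0.5734, -0.0518, 0.3165]
orientation: [0.069, -3.14, -0.0]
force: [-0.6, 0.4, -0.4]
opening: 0.0007
```

>>> apply_moves --deltas '[[0,[0,0,1.5],0],[0,[0,0,0],0]]'

```text
t: 8.45
tool_pos: [0.5734, -0.0519, 0.3164]
orientation: [-0.069, 3.141, 0.001]
force: [-5.0, 2.3, 10.0]
opening: 0.0002
```

Four rigid, so the last should be the catch.

>>> apply_moves --deltas '[[0,[0,0,-9],0],[0,[0,-27,0],0],[0,[0,-27,0],0],[0,[0,0,0],0],[0,[0,0,6.5],0]]'

```text
t: 9.07
tool_pos: [0.576, -0.1061, 0.3181]
orientation: [-0.067, 3.14, 0.0]
force: [-0.4, 0.6, -0.0]
opening: 0.0006
```

>>> apply_moves --deltas '[[0,[0,0,1],0],[0,[0,0,0],0]]'

```text
t: 9.32
tool_pos: [0.5757, -0.1057, 0.3165]
orientation: [0.069, -3.14, -0.0]
force: [0.3, 0.5, -0.1]
opening: 0.0008
```

>>> apply_moves --deltas '[[0,[0,0,1.5],0],[0,[0,0,0],0]]'

```text
t: 9.57
tool_pos: [0.5758, -0.1061, 0.3154]
orientation: [-0.068, 3.141, 0.0]
force: [0.3, 1.0, 1.9]
opening: 0.0005
```

It gives: 1.1 mm at 1.9 N. I'll push it in.

>>> apply_moves --deltas '[[0,[0,0,2],0],[0,[0,0,2],0],[0,[0,0,1.2],0],[0,[0,0,0],0],[0,[0,0,0],0]]'

```text
t: 10.2
tool_pos: [0.5759, -0.1064, 0.3104]
orientation: [-0.068, 3.14, 0.0]
force: [0.4, 2.9, 6.4]
opening: 0.0004
```

```bash
python3 - <<'E'
from h import *
a=viewer.read_camera("side"); s=robot.read_state(); print(s["t"],s["tool_pos"],s["force"])
cv2.imwrite("pics/c2.png",cv2.resize(a[120:360,150:400],None,fx=2,fy=2))
E
```

```text
10.25 [ 0.57593194 -0.10638933  0.3103801 ] [-0.74336501  2.21233516  5.66278475]
```

View pics/c2.png

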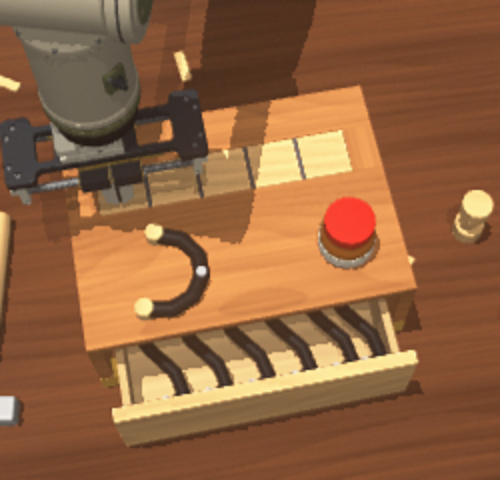

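The drawer is out, with its front at rows 360–440 of the crop, and jar and clamps are unmoved. Now straight up to release the catch, then back towards the base.

>>> apply_moves --deltas '[[0,[0,0,-5],0],[0,[0,0,-15],0],[0,[0,0,-40],0],[0,[0,0,-40],0],[0,[30,0,-20],0]]'

```text
t: 10.88
tool_pos: [0.5464, -0.1081, 0.4335]
orientation: [-0.068, 3.137, -0.002]
force: [0.2, -0.5, -1.4]
opening: 0.0006
```

>>> apply_moves --deltas '[[0,[40,0,0],0],[0,[40,0,0],0],[0,[20,0,0],0],[0,[0,0,0],0],[0,[0,0,0],0]]'

```text
t: 11.5
tool_pos: [0.4463, -0.1122, 0.4306]
orientation: [-0.067, 3.14, -0.001]
force: [-0.4, 0.4, 0.4]
opening: 0.0007
```

```bash
python3 - <<'E'
from h import *
a=viewer.read_camera("side"); s=robot.read_state(); print(s["t"],s["tool_pos"],s["force"],abs(s["dq"]).max())
cv2.imwrite("pics/c3.png",a)
o=cv2.imread("pics/side0.png"); d=cv2.absdiff(a,o).max(2)>60
for n,(x0,y0,x1,y1) in dict(jar=(305,215,342,255),rib=(212,228,258,282),spool=(374,212,400,244),hammer=(110,222,162,336)).items(): print(n,d[y0:y1,x0:x1].sum())
E
```

```text
11.55 [ 0.44646528 -0.11214517  0.43033401] [-0.2271442  -0.89183888 -0.26649383] 0.010782728130133373
jar 0
rib 0
spool 0
hammer 0
```

View pics/c3.png

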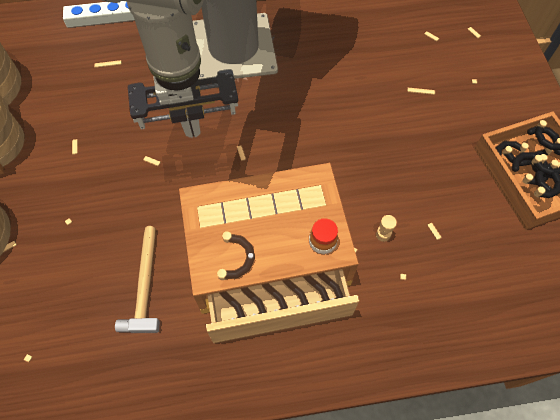

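The drawer is open (front around (283,318)), the squares look flush, the other objects show zero pixel change, and the arm is clear. I'm handing the job in.

```bash
python3 -c "
from plant import order; print(order.close_job())"
```

```text
the job is handed in; nothing more can be done
None
```

The drawer is open and the job is handed in at about 11.6 s of the 42 s allowed. I pressed the squares with closed fingertips from the +y end. The first four were rigid, taking 10–15 N with no travel. The fifth, at the −y end (y = −108 mm), gave way at about 1.9 N. I pushed it in about 6 mm and the drawer sprang open; then I lifted straight up and backed off towards the base.

- **Drawer:** the last side view shows it out.
- **Catch:** it looks flush with the other squares in that view. I did not measure its height separately.
- **Other objects:** the jar, both clamps and the hammer show no pixel change from the first picture.
- **Robot:** the arm is clear of everything, and the force reading is noise only (under 1 N).

No check failed or disagreed.

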